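Sort bushes through the go-gauge

TASK

Sort the two steel bushes with the tilted bore gauge: let one that fits slide through the bore into the chute, and put one that does not fit, unforced, into the grey reject tray. Once a bush has come to wait in the chute behind the gate, press the pedal fully down so that it slides into the catch tray, and let the pedal come back up. Leave the other things on the bench where they are.

Things in the scene. Friction and masses are not known exactly. Their poses are not given: they have to be found in the camera images.
- gauge: the gauge fixture, fixed. Origin on the bench; x points from the bore's mouth towards the catch tray, z up. A 64 x 64 x 20 mm steel plate with a 30 mm bore stands tilted: the bore's axis leans 30 degrees from vertical in the x-z plane, and a bush travels along (0.5, 0, -0.866) in this frame. Top edge 189 mm above the bench. The pedal stands at y = -130 mm
- gauge_mouth (a point): centre of the bore's mouth (chamfered 2 mm), in the plate's upper face, which looks up and back to -x: at (-20, 0, 173) mm in gauge's frame
- chute_gate (a point): point on the bore's axis at the brass gate that closes the chute, 65 mm below the plate along the axis. The chute (33 mm wide, clear cover) goes on along the axis under the plate; one bush fits between plate and gate
- catch_tray (a point): centre of the catch tray's underside, below the chute's end, at (105, 0, 0) mm in gauge's frame, of which it is part; open steel tray 190 (x) x 120 (y) x 45 mm tall, 4 mm walls, with a white ramp leading into it from the chute
- pedal (a joint): the hinged spring pedal beside the chute, which works the gate: 0 up (gate shut), 0.33 rad fully down on its stop (gate open). It takes about 11 N at the pad and springs back when let go; its hinge runs along the gauge's y at (50, -130, 18) mm in gauge's frame
- pedal_pad (a point): top of the pedal's black rubber pad, 90 mm from the hinge, on the hinge's -x side (moves with the pedal: about 55 mm above the bench when up, 25 mm when fully down). The pedal plate is 115 x 56 mm, the pad 50 x 50 mm
- bush_a: a plain turned steel bush, 60 mm long, about 30 mm across, ends chamfered 2.5 mm, standing upright on the sheet at the start. Origin at the centre of its lower end, z along its axis. A right one is 27.5 mm across, an oversize one 32.5 mm; the letter does not tell which it is: try it in the bore
- bush_a_mid (a point): middle of that bush, on its axis, 30 mm from each end
- bush_b: a plain turned steel bush, 60 mm long, about 30 mm across, ends chamfered 2.5 mm, standing upright on the sheet at the start. Origin at the centre of its lower end, z along its axis. A right one is 27.5 mm across, an oversize one 32.5 mm; the letter does not tell which it is: try it in the bore
- bush_b_mid (a point): middle of that bush, on its axis, 30 mm from each end
- reject_tray: grey open reject tray, fixed, 130 x 130 x 35 mm tall, walls and floor about 4 mm. Origin at the centre of its underside
- sheet: dark steel sheet 200 (x) x 190 (y) x 3 mm lying fixed on the bench; the bushes, the jar, the tin and the wood block stand on it. Origin at the centre of its underside
- tin: a closed tin, 48 mm across, 70 mm tall, standing on the sheet among the bushes; leave it alone. Origin at the centre of its underside
- wood_block: a softwood block 45 (x) x 35 (y) x 40 mm tall, on the sheet among the bushes; leave it alone. Origin at the centre of its underside
- jar: a closed grey jar, 44 mm across, 55 mm tall, standing on the sheet among the bushes; leave it alone. Origin at the centre of its underside
- spray_can: a closed aluminium can, 54 mm across, 160 mm tall, standing in front of the robot; leave it alone. Origin at the centre of its underside
- hammer: a hammer lying along its own x axis, 280 mm long; leave it alone. Origin at the middle of its underside
- screwdriver: a screwdriver lying along its own x axis, 200 mm long; leave it alone. Origin at the middle of its underside
- tape: a grey tape-measure case, about 70 mm across and 30 mm tall; leave it alone. Origin at the centre of its underside

How it is judged:
By the outcome, as a careful person would: the job done as asked, in the order asked, and still so for the second after the job is handed in, with the robot touching nothing.
It also fails if it takes over 70 s, if anything falls off the work surface, if the arm or the gripper's body presses on something with over 40 N, if the wrist force passes 120 N, or if a joint passes its speed limit or range.

ROBOT

A 6-joint arm with a two-finger parallel gripper is mounted at the origin on the work surface. World frame = base frame: x ahead of the robot, y to its left, z up, the work surface at z = 0. Lengths are in m, angles in rad, forces in N, time in s.
With the tool pointing down it reaches from about 0.375 to 0.9 m from the base axis. Payload 3.1 kg.
Tool frame: the origin (TCP) lies midway between the tips of the shut fingers; the grasp point (between the pads) lies 19 mm behind it; z points along the fingers, y is the line along which they close (so a half turn about z gives the same grasp; the last joint's range is limited). The gripper opens to 87 mm and grips with 3 to 60 N. Pads are 19 mm wide; open, the fingers measure 117 mm over their backs; the gripper's body (75 mm by 190 mm) begins 51 mm behind the grasp point.
Start: joints at [-1.51, 0.527, 1.433, -0, 1.181, -0.178], TCP at [0.148, -0.607, 0.223] pointing down, gripper open.
Joint ranges: [-3.08, 3.08], [-0.75, 2.2], [0.22, 2.44], [-1.43, 4.57], [0, 2.65], [-2.85, 2.85]. Speed limits (rad/s): [2.79, 2.79, 3.14, 3.14, 3.14, 3.14].

INTERFACE

Orientations are given as a unit quaternion [x, y, z, w].
In Python, from rig import robot gives the robot as it stands. The module is installed in compiled form; this text tells all that it offers.
- The arm moves only by the tool play_rows, never from a script. Its arguments are lists of equal length, an entry for each row: "gripper": the closure, from -1 (fully open) to 1 (shut); "delta_pos": the shift along the tool's x, y, z in cm, a list of three; "turn": the turn, a rotation vector about the tool's x, y, z in rad, a list of three. A call has 1 to 12 rows; each row is the pose to reach, as a shift and turn from the pose commanded when the call began, along the tool's axes at that moment; what a row does not reach only later rows make up. A row lasts 1/8 s, in which the tool goes at most 62.5 mm and 10.7 degrees, less where a joint would pass 70% of its speed; a pose out of reach is approached as far as the arm can. A call with a gripper value outside its range is refused whole. The fingers move at their own pace and stop on an object; "squeeze" is the grip in N (left out, the last holds). Time passes only in rows, so rows that repeat a pose let the fingers close. It gives the time, the measured TCP pose, the force, the opening and the grip force at its end, in the units of the state.
- robot.get_obs(): the state, without advancing time (a new reading comes with each control period).
- robot.camera(name): name is "side" or "top"; returns a dict with "color" (384x512x3 uint8, red, green, blue), "vfov" (degrees; the focal length in pixels is half the picture's height over the tangent of half this angle, whatever the lens; pixels are square), "cx", "cy" (the principal point, pixels), "R" (3x3) and "t" (3): a world point X has camera coordinates R X + t. Camera axes: x right, y down, z forward; pixel columns grow to the right and rows downward; lengths in m; the calibration is good to about 2 mm. A picture is of the moment at which its call begins. There is no depth.
- robot.hand_in(): hands the job in; it is judged then, once.
The state is a dict: "time": time; "q": joint angles; "joint_velocities": joint speeds; "joint_torque": joint torques, N m; "position": TCP position; "tool_rot": TCP orientation; "ft_force": force on the tool from outside, world axes, zero at the start; "moment": the same for the moment, N m; "grip_width": finger opening in m; "grip_force": force on a finger pad.
Only numpy, scipy, OpenCV 4.12 (cv2) and the standard library are available. Lean on these libraries where they do the work, as an engineer would, in place of code of your own. Each camera call takes 0.05 s, during which the arm holds its last target. There are 200 camera calls.

## Working session

There is one attempt and no reset: what is moved stays moved. The work goes in short steps, Python scripts to look and compute and a tool call to move; the robot and the scene stay as the last step left them, time stands still between calls to the robot, and variables do not carry over. Pictures are saved under pics/ and viewed, at most 10 in all, crops included, and the job is handed in when it is done.

Besides the shell and the picture viewer there is one more tool, called after "Emit:" by a JSON object that holds its "api" and its "payload", one argument or row to a line. play_rows: Moves the arm, as the interface text tells. Its arguments: {"type":"object","properties":{"gripper":{"type":"array","items":{"type":"number"}},"delta_pos":{"type":"array","items":{"type":"array","items":{"type":"number"}}},"turn":{"type":"array","items":{"type":"array","items":{"type":"number"}}},"squeeze":{"type":"number"}},"required":["gripper","delta_pos","turn"]}

```bash
mkdir -p pics; python3 - <<'E'
from rig import robot
import cv2,numpy as np,pickle
d={}
for n in("side","top"):
    c=robot.camera(n);d[n]={k:c[k] for k in("vfov","cx","cy","R","t")}
    print(n,c["vfov"],c["cx"],c["cy"],np.round(-np.array(c["R"]).T@np.array(c["t"]),3),np.round(c["R"],3).tolist())
    cv2.imwrite(f"pics/{n}0.png",cv2.resize(c["color"][:,:,::-1],(800,600),interpolation=cv2.INTER_CUBIC))
pickle.dump(d,open("cal.pkl","wb"))
o=robot.get_obs();print({k:np.round(v,3).tolist() for k,v in o.items()})
E
```

```text
side 44.6126518959336 254.76369196874563 191.95537991478463 [-0.171  0.777  0.828] [[-0.724, -0.69, 0.009], [-0.376, 0.385, -0.843], [0.578, -0.613, -0.538]]
top 45.40194647871096 247.88453386241508 197.8769448242816 [ 0.452 -0.009  1.313] [[-0.014, -1.0, -0.003], [-0.997, 0.015, -0.078], [0.078, 0.002, -0.997]]
{'time': 0.1, 'q': [-1.51, 0.528, 1.434, -0.0, 1.181, -0.178], 'joint_velocities': [-0.001, -0.002, -0.005, -0.0, 0.002, 0.001], 'joint_torque': [-0.001, -44.099, -17.715, 0.064, 0.053, -0.0], 'position': [0.148, -0.606, 0.222], 'tool_rot': [0.993, 0.12, 0.0, -0.001], 'ft_force': [-0.176, 0.168, -0.264], 'moment': [-0.007, -0.015, -0.023], 'grip_force': 0.0, 'grip_width': 0.087}
```

View pics/side0.png

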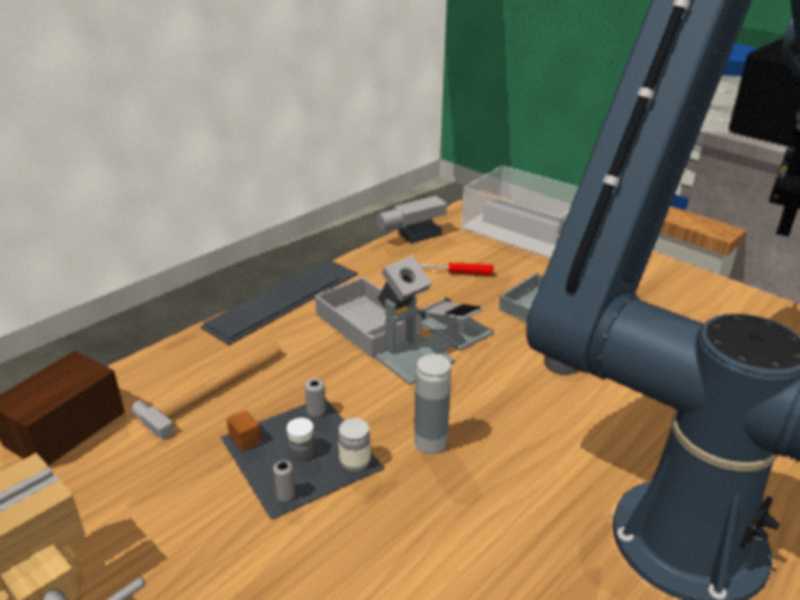

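View pics/top0.png

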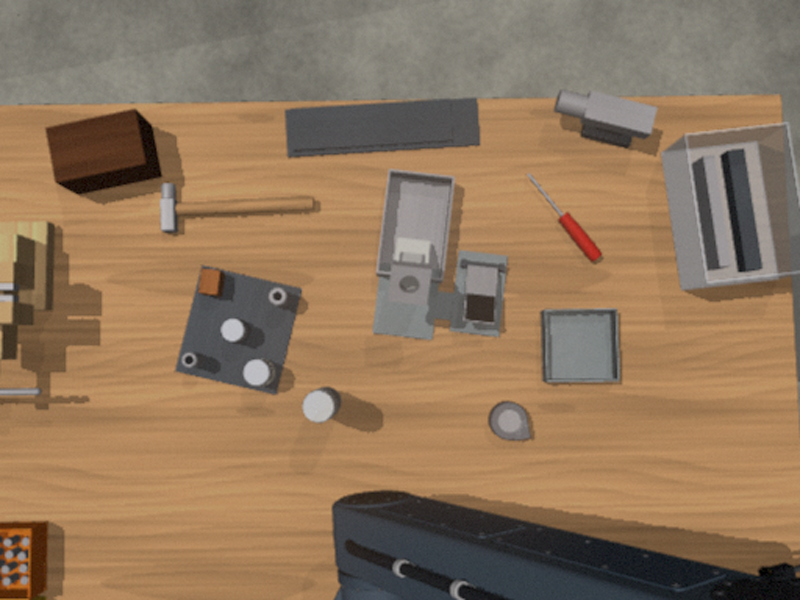

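```bash
cat > h.py <<'E'
import pickle,numpy as np,cv2
d=pickle.load(open("cal.pkl","rb"))
def P(n):
    c=d[n];f=192/np.tan(np.radians(c["vfov"]/2))
    K=np.array([[f,0,c["cx"]],[0,f,c["cy"]],[0,0,1]]);return K,np.array(c["R"]),np.array(c["t"])
def ray(n,uv):
    K,R,t=P(n);return -R.T@t,R.T@np.linalg.solve(K,[*uv,1])
def atz(n,uv,z):
    o,v=ray(n,uv);return o+v*(z-o[2])/v[2]
def tri(a,b):  # a top, b side
    (o1,v1),(o2,v2)=ray("top",a),ray("side",b)
    s=np.linalg.lstsq(np.c_[v1,-v2],o2-o1,rcond=None)[0];p,q=o1+s[0]*v1,o2+s[1]*v2
    return (p+q)/2,np.linalg.norm(p-q)
def proj(n,X):
    K,R,t=P(n);p=K@(R@np.array(X)+t);return p[:2]/p[2]
E
python3 - <<'E'
from rig import robot
import cv2,numpy as np
T=np.mean([robot.camera("top")["color"].astype(float) for _ in range(2)],0).astype(np.uint8)
S=np.mean([robot.camera("side")["color"].astype(float) for _ in range(2)],0).astype(np.uint8)
cr=lambda I,x,y:cv2.resize(I[y:y+75,x:x+100,::-1],(400,300),interpolation=cv2.INTER_CUBIC)
cv2.imwrite("pics/c1.png",np.vstack([np.hstack([cr(T,108,168),cr(T,235,145)]),np.hstack([cr(S,140,240),cr(S,225,160)])]))
E
```

```text
(no output)
```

View pics/c1.png

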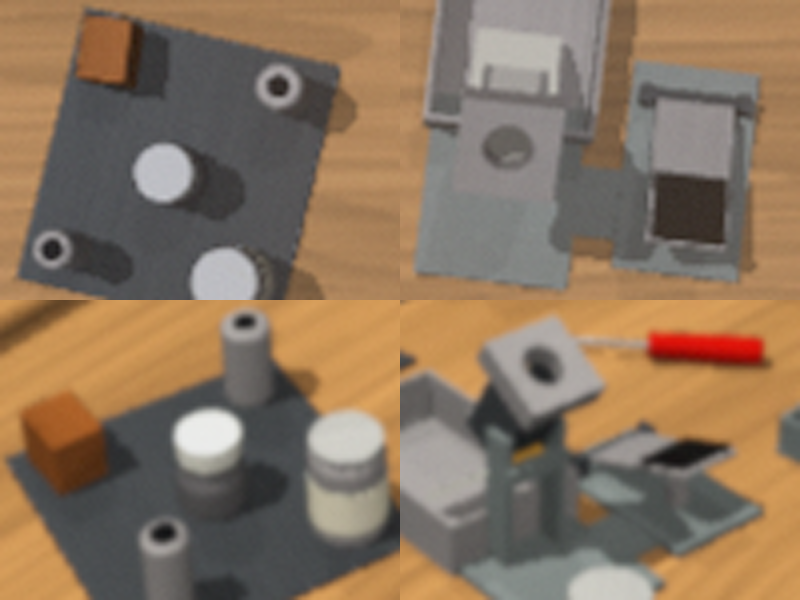

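```bash
python3 - <<'E'
from h import *
from scipy.optimize import least_squares
np.set_printoptions(precision=4,suppress=True)
cr=lambda x,y,px,py:(x+(px+.5)/4-.5,y+(py+.5)/4-.5)
t1=lambda p:cr(108,168,*p);t2=lambda p:cr(235,145,p[0]-400,p[1]);s1=lambda p:cr(140,240,p[0],p[1]-300);s2=lambda p:cr(225,160,p[0]-400,p[1]-300)
f=lambda p:((p[0]+.5)/1.5625-.5,(p[1]+.5)/1.5625-.5)
print("R",tri(t1((279,87)),s1((245,323))));print("L",tri(t1((52,249)),s1((164,534))))
print("mouth",tri(t2((508,147)),s2((545,364))),"pad",tri(t2((689,208)),s2((685,453))))
c=27.7;O=[("top",t2((508,147)),(-20,0,173)),("side",s2((545,364)),(-20,0,173))]
for p,a,b in(((468,98),1,1),((563,106),1,-1),((455,190),-1,1),((552,200),-1,-1)):O.append(("top",t2(p),(-20+a*c,32*b,173+16*a)))
for p,a,b in(((480,355),1,1),((556,318),1,-1),((606,384),-1,-1)):O.append(("side",s2(p),(-20+a*c,32*b,173+16*a)))
for p,a,b in(((388,171),1,1),((455,177),1,-1),((378,274),-1,1)):O.append(("top",f(p),(105+95*a,60*b,45)))
def W(v,X):
    X=np.array(X)/1000;cc,s=np.cos(v[2]),np.sin(v[2]);return [v[0]+cc*X[0]-s*X[1],v[1]+s*X[0]+cc*X[1],X[2]]
r=least_squares(lambda v:np.concatenate([proj(n,W(v,X))-u for n,u,X in O]),[.5,0,0],loss="soft_l1")
print("gauge",r.x,"\n",r.fun.reshape(-1,2).round(1).tolist())
print("mouth",W(r.x,(-20,0,173)),"pad",W(r.x,(-35,-130,55)),"hinge",W(r.x,(50,-130,18)))
C=np.array([atz("top",f(p),.035) for p in((542,310),(619,309),(621,382),(545,384))]);print("rej",C,C.mean(0))
for nm,p,z in(("jar",(164,172),.058),("tin",(224,281),.073),("block",(105,52),.043)):print(nm,atz("top",t1(p),z))
print("can",atz("top",f((319,405)),.16))
E
```

```text
R (array([0.5759, 0.1858, 0.0606]), np.float64(0.001101593086796541))
L (array([0.467 , 0.3403, 0.0609]), np.float64(0.002046052511934502))
mouth (array([ 0.5811, -0.043 ,  0.1709]), np.float64(0.003032424872761319)) pad (array([ 0.5512, -0.1699,  0.0514]), np.float64(0.0016929965908606028))
gauge [ 0.5992 -0.0452 -0.1301] 
 [[0.3, 1.1], [-0.2, -0.4], [-1.2, 0.0], [0.9, 1.0], [-0.5, 0.4], [0.5, 0.8], [0.7, -3.6], [-0.3, -1.4], [-0.2, -0.1], [0.2, -1.4], [-0.3, -0.4], [-1.3, -0.7]]
mouth [np.float64(0.5794144332683968), np.float64(-0.042620173840369285), np.float64(0.173)] pad [np.float64(0.5476725210972837), np.float64(-0.16957469724037005), np.float64(0.055)] hinge [np.float64(0.6319538887812649), np.float64(-0.18060425123486923), np.float64(0.018)]
rej [[ 0.5471 -0.2825  0.035 ]
 [ 0.5468 -0.4199  0.035 ]
 [ 0.4171 -0.4183  0.035 ]
 [ 0.4155 -0.2837  0.035 ]] [ 0.4816 -0.3511  0.035 ]
jar [0.5193 0.2655 0.058 ]
tin [0.4444 0.2216 0.073 ]
block [0.6043 0.3101 0.043 ]
can [0.3909 0.1047 0.16  ]
```

```bash
cat >> h.py <<'E'
from scipy.spatial.transform import Rotation as Ro
G=np.array([.5992,-.0452,0]);gyaw=-.130
gx=np.array([np.cos(gyaw),np.sin(gyaw),0]);gy=np.array([-gx[1],gx[0],0]);gz=np.array([0,0,1.])
ax=.5*gx-.866025*gz; mouth=G-.020*gx+.173*gz
def fr(y,z): return Ro.from_matrix(np.c_[np.cross(y,z),y,z])
def down(phi): return fr(np.array([np.cos(phi),np.sin(phi),0]),-gz)
def tilt(s=1): return fr(s*gy,ax)
def rows(p,R,targets):
    """targets: (pos,Rotation) in order -> shifts in cm and turns in the tool frame of (p,R)"""
    for q,S in targets: print(np.round(R.inv().apply(np.array(q)-p)*100,2).tolist(),np.round((R.inv()*S).as_rotvec(),3).tolist())
def now():
    from rig import robot
    o=robot.get_obs();return np.array(o["position"]),Ro.from_quat(o["tool_rot"]),o
def cyl(r,a,z): return [r*np.cos(a),r*np.sin(a),z]
E
python3 - <<'E'
from h import *
p,R,o=now()
N=20
T=[(cyl(.624-.047*k/N,-1.332+(1.332+.63)*k/N,.222+.08*min(1,k/4)),down(-1.331+1.938*k/N)) for k in range(1,N+1)]
rows(p,R,T[:10]); print(); rows(np.array(T[9][0]),T[9][1],T[10:]+[([.467,.340,.15],down(.607))])
E
```

```text
[6.02, -0.61, -1.98] [-0.001, -0.0, -0.097]
[12.01, -1.73, -3.98] [-0.001, -0.0, -0.194]
[17.83, -3.42, -5.98] [-0.001, -0.0, -0.291]
[23.44, -5.67, -7.97] [-0.001, -0.0, -0.388]
[28.78, -8.45, -7.97] [-0.001, -0.0, -0.484]
[33.8, -11.72, -7.97] [-0.001, -0.0, -0.581]
[38.46, -15.46, -7.96] [-0.001, -0.0, -0.678]
[42.72, -19.62, -7.96] [-0.001, -0.0, -0.775]
[46.53, -24.16, -7.96] [-0.001, -0.0, -0.872]
[49.87, -29.03, -7.95] [-0.001, -0.0, -0.969]

[5.85, -0.59, 0.0] [0.0, 0.0, -0.097]
[11.6, -1.74, 0.0] [0.0, 0.0, -0.194]
[17.18, -3.45, 0.0] [0.0, 0.0, -0.291]
[22.54, -5.68, 0.0] [0.0, 0.0, -0.388]
[27.64, -8.42, 0.0] [0.0, 0.0, -0.485]
[32.43, -11.64, 0.0] [0.0, 0.0, -0.581]
[36.86, -15.29, 0.0] [0.0, 0.0, -0.678]
[40.9, -19.34, 0.0] [0.0, 0.0, -0.775]
[44.5, -23.76, 0.0] [0.0, 0.0, -0.872]
[47.64, -28.48, 0.0] [0.0, 0.0, -0.969]
[47.67, -28.41, 15.2] [0.0, 0.0, -0.969]
```

Emit:
{"api": "play_rows", "payload": {
  "gripper": [-1, -1, -1, -1, -1, -1, -1, -1, -1, -1],
  "delta_pos": [
    [6, -0.6, -2],
    [12, -1.7, -4],
    [17.8, -3.4, -6],
    [23.4, -5.7, -8],
    [28.8, -8.5, -8],
    [33.8, -11.7, -8],
    [38.5, -15.5, -8],
    [42.7, -19.6, -8],
    [46.5, -24.2, -8],
    [49.9, -29, -8]
  ],
  "turn": [
    [0, 0, -0.097],
    [0, 0, -0.194],
    [0, 0, -0.291],
    [0, 0, -0.388],
    [0, 0, -0.484],
    [0, 0, -0.581],
    [0, 0, -0.678],
    [0, 0, -0.775],
    [0, 0, -0.872],
    [0, 0, -0.969]
  ],
  "squeeze": 25
}}

```text
time: 1.55
position: [0.5652, -0.2051, 0.3025]
tool_rot: [0.822, 0.57, 0.0, 0.0]
ft_force: [0.5, -0.8, 0.3]
grip_width: 0.0872
grip_force: 0.0
```

Emit:
{"api": "play_rows", "payload": {
  "gripper": [-1, -1, -1, -1, -1, -1, -1, -1, -1, -1, -1, -1],
  "delta_pos": [
    [5.9, -0.6, 0],
    [11.6, -1.7, 0],
    [17.2, -3.4, 0],
    [22.5, -5.7, 0],
    [27.6, -8.4, 0],
    [32.4, -11.6, 0],
    [36.9, -15.3, 0],
    [40.9, -19.3, 0],
    [44.5, -23.8, 0],
    [47.6, -28.5, 0],
    [47.6, -28.4, 6],
    [47.6, -28.4, 12]
  ],
  "turn": [
    [0, 0, -0.097],
    [0, 0, -0.194],
    [0, 0, -0.291],
    [0, 0, -0.388],
    [0, 0, -0.484],
    [0, 0, -0.581],
    [0, 0, -0.678],
    [0, 0, -0.775],
    [0, 0, -0.872],
    [0, 0, -0.969],
    [0, 0, -0.969],
    [0, 0, -0.969]
  ]
}}

```text
time: 3.05
position: [0.4674, 0.3403, 0.1824]
tool_rot: [0.462, 0.887, 0.002, 0.001]
ft_force: [0.3, -0.1, -0.9]
grip_width: 0.0868
grip_force: 0.0
```

```bash
python3 - <<'E'
from h import *
p,R,o=now(); print(p,R.as_quat(),o["time"],o["q"])
rows(p,R,[([.467,.340,.075],down(.607)),([.467,.340,.030],down(.607))])
E
```

```text
[0.46738013 0.34031716 0.18238769] [0.46239437 0.88667206 0.00156984 0.00128043] 3.05 [ 4.36237610e-01  5.12568627e-01  1.59655575e+00 -1.43520782e-04
  1.02841852e+00 -1.73095342e-01]
[0.0, -0.09, 10.74] [0.004, 0.001, 0.002]
[0.01, -0.11, 15.24] [0.004, 0.001, 0.002]
```

Emit:
{"api": "play_rows", "payload": {
  "gripper": [-1, -1, -1, -1, -1, 1, 1, 1, 1, 1, 1, 1],
  "delta_pos": [
    [0, 0, 5],
    [0, 0, 10],
    [0, 0, 13],
    [0, 0, 15.2],
    [0, 0, 15.2],
    [0, 0, 15.2],
    [0, 0, 15.2],
    [0, 0, 15.2],
    [0, 0, 15.2],
    [0, 0, 15.2],
    [0, 0, 15.2],
    [0, 0, 15.2]
  ],
  "turn": [
    [0, 0, 0],
    [0, 0, 0],
    [0, 0, 0],
    [0, 0, 0],
    [0, 0, 0],
    [0, 0, 0],
    [0, 0, 0],
    [0, 0, 0],
    [0, 0, 0],
    [0, 0, 0],
    [0, 0, 0],
    [0, 0, 0]
  ]
}}

```text
time: 4.55
position: [0.4672, 0.3388, 0.0305]
tool_rot: [0.463, 0.886, -0.0, -0.0]
ft_force: [0.3, 0.1, 1.0]
grip_width: 0.0267
grip_force: 25.0
```

```bash
python3 - <<'E'
from h import *
from scipy.spatial.transform import Slerp
p,R,o=now()
pre=mouth-ax*.0575-ax*.02; S=Slerp([0,1],Ro.concatenate([down(.607),tilt(1)]))
a=np.array([.467,.339,.33])
T=[([.467,.339,z],down(.607)) for z in(.08,.14,.20,.26,.32)]
T+=[(a+(pre-a)*k/7,S(k/7)) for k in range(1,8)]
print(pre);rows(p,R,T)
E
```

```text
[ 0.54094574 -0.03758399  0.24011694]
[0.03, -0.01, -4.95] [-0.0, -0.0, 0.0]
[0.03, -0.01, -10.95] [-0.0, -0.0, 0.0]
[0.03, -0.01, -16.95] [-0.0, -0.0, 0.0]
[0.03, -0.01, -22.95] [-0.0, -0.0, 0.0]
[0.03, -0.01, -28.95] [-0.0, -0.0, 0.0]
[-4.99, -2.21, -28.66] [-0.031, -0.07, -0.116]
[-10.02, -4.42, -27.38] [-0.063, -0.141, -0.233]
[-15.04, -6.62, -26.09] [-0.094, -0.211, -0.349]
[-20.06, -8.82, -24.81] [-0.125, -0.282, -0.465]
[-25.08, -11.02, -23.52] [-0.156, -0.352, -0.582]
[-30.1, -13.22, -22.24] [-0.187, -0.422, -0.698]
[-35.12, -15.42, -20.96] [-0.218, -0.493, -0.814]
```

Emit:
{"api": "play_rows", "payload": {
  "gripper": [1, 1, 1, 1, 1, 1, 1, 1, 1, 1, 1, 1],
  "delta_pos": [
    [0, 0, -4],
    [0, 0, -10],
    [0, 0, -16],
    [0, 0, -22],
    [0, 0, -28],
    [-5, -2.2, -28.6],
    [-10, -4.4, -27.4],
    [-15, -6.6, -26.1],
    [-20.1, -8.8, -24.8],
    [-25.1, -11, -23.5],
    [-30.1, -13.2, -22.2],
    [-35.1, -15.4, -21]
  ],
  "turn": [
    [0, 0, 0],
    [0, 0, 0],
    [0, 0, 0],
    [0, 0, 0],
    [0, 0, 0],
    [-0.03, -0.07, -0.116],
    [-0.063, -0.14, -0.233],
    [-0.094, -0.211, -0.35],
    [-0.125, -0.282, -0.465],
    [-0.156, -0.352, -0.582],
    [-0.187, -0.422, -0.698],
    [-0.218, -0.493, -0.814]
  ]
}}

```text
time: 6.05
position: [0.5338, 0.0013, 0.2457]
tool_rot: [0.096, 0.968, -0.007, 0.233]
ft_force: [-0.1, 0.6, -3.3]
grip_width: 0.0266
grip_force: 25.0
```

```bash
python3 - <<'E'
from h import *
from rig import robot
p,R,o=now(); print(p,R.as_quat(),tilt(1).as_quat(),o["time"],o["grip_width"])
rows(p,R,[(mouth-ax*(.0275+.02-d),tilt(1)) for d in(-.03,0,.02,.04)])
T=robot.camera("top")["color"];S=robot.camera("side")["color"]
b=p+R.apply([0,0,.0275]);a=p-R.apply([0,0,.0325])
print("bottom",b,proj("top",b),proj("side",b),"mouth",proj("top",mouth),proj("side",mouth))
cr=lambda I,x,y:cv2.resize(I[y:y+75,x:x+100,::-1],(800,600),interpolation=cv2.INTER_CUBIC)
u=proj("side",b).astype(int);v=proj("top",b).astype(int)
cv2.imwrite("pics/c2.png",np.hstack([cv2.resize(I[w[1]-60:w[1]+60,w[0]-40:w[0]+40,::-1],(400,600),interpolation=cv2.INTER_CUBIC) for I,w in((S,u),(T,v))]));print(u,v)
E
```

```text
[0.53382451 0.00132168 0.24565064] [ 0.09589146  0.96766757 -0.00667489  0.23319466] [ 0.06274098  0.963886   -0.0168114   0.25827258] 6.05 0.026575177493346158
[-1.08, -3.7, 1.04] [-0.001, -0.053, -0.068]
[-1.24, -3.69, 4.03] [-0.001, -0.053, -0.068]
[-1.34, -3.69, 6.03] [-0.001, -0.053, -0.068]
[-1.45, -3.69, 8.03] [-0.001, -0.053, -0.068]
bottom [ 5.46200325e-01 -2.63448399e-04  2.21143980e-01] [244.94437725 194.26473721] [259.22530808 169.67871649] mouth [261.89783757 182.4458982 ] [260.71262415 175.18687929]
[259 169] [244 194]
```

View pics/c2.png

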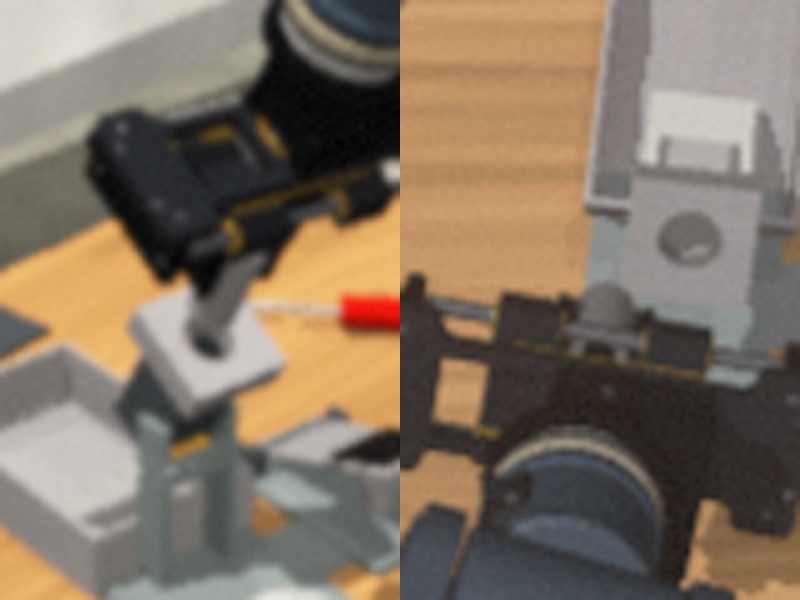

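Emit:
{"api": "play_rows", "payload": {
  "gripper": [1, 1, 1],
  "delta_pos": [
    [0, 0, 0],
    [0, 0, 0],
    [0, 0, 0]
  ],
  "turn": [
    [0, 0, 0],
    [0, 0, 0],
    [0, 0, 0]
  ]
}}

```text
time: 6.52
position: [0.5355, 0.004, 0.2473]
tool_rot: [0.096, 0.967, -0.006, 0.234]
ft_force: [0.4, 0.2, -2.6]
grip_width: 0.0265
grip_force: 25.0
```

```bash
cat > chk.py <<'E'
from h import *
from rig import robot
import sys
p,R,o=now(); print(p,R.as_quat(),o["time"],o["grip_width"],o["ft_force"])
rows(p,R,[(mouth-ax*(.0275-d),tilt(1)) for d in(-.02,0,.02)])
T=robot.camera("top")["color"];S=robot.camera("side")["color"]
b=p+R.apply([0,0,.0275])
print("bottom",b,proj("top",b),proj("side",b),"mouth",proj("top",mouth),proj("side",mouth))
V=[]
for I,n in((S,"side"),(T,"top")):
    w=proj(n,mouth).astype(int);x0,y0=w-[25,40]
    V.append(cv2.resize(I[y0:y0+75,x0:x0+50,::-1],(400,600),interpolation=cv2.INTER_CUBIC));print(n,x0,y0)
cv2.imwrite(sys.argv[1],np.hstack(V))
E
python3 chk.py pics/c3.png
```

```text
[0.53547502 0.00395396 0.24734944] [ 0.09554217  0.96741643 -0.00627659  0.23438802] 6.525 0.02648552412669061 [ 0.37129974  0.15578396 -2.57197436]
[-1.05, -3.99, 4.12] [0.0, -0.05, -0.067]
[-1.16, -3.99, 6.12] [0.0, -0.05, -0.067]
[-1.26, -3.99, 8.12] [0.0, -0.05, -0.067]
bottom [0.54791333 0.00238833 0.22287318] [243.81509625 193.502769  ] [258.05592952 169.23384542] mouth [261.89783757 182.4458982 ] [260.71262415 175.18687929]
side 235 135
top 236 142
```

Emit:
{"api": "play_rows", "payload": {
  "gripper": [1, 1, 1, 1, 1],
  "delta_pos": [
    [-1.05, -4, 0],
    [-1.05, -4, 2],
    [-1.05, -4, 4.6],
    [-1.05, -4, 4.6],
    [-1.05, -4, 4.6]
  ],
  "turn": [
    [0, -0.05, -0.067],
    [0, -0.05, -0.067],
    [0, -0.05, -0.067],
    [0, -0.05, -0.067],
    [0, -0.05, -0.067]
  ]
}}

```text
time: 7.25
position: [0.5577, -0.0406, 0.21]
tool_rot: [0.063, 0.964, -0.017, 0.258]
ft_force: [0.7, 0.4, -1.5]
grip_width: 0.0268
grip_force: 25.0
```

```bash
python3 chk.py pics/c4.png
```

```text
[ 0.55774958 -0.04061612  0.20999314] [ 0.06339992  0.96388713 -0.01666506  0.2581169 ] 7.25 0.026836126167555156 [ 0.67030595  0.38510127 -1.45097317]
[-0.03, 0.08, -0.46] [-0.0, -0.0, -0.001]
[-0.03, 0.08, 1.54] [-0.0, -0.0, -0.001]
[-0.03, 0.08, 3.54] [-0.0, -0.0, -0.001]
bottom [ 0.57137522 -0.04239965  0.18617275] [262.01334808 185.07074774] [262.87745507 172.09587501] mouth [261.89783757 182.4458982 ] [260.71262415 175.18687929]
side 235 135
top 236 142
```

View pics/c4.png

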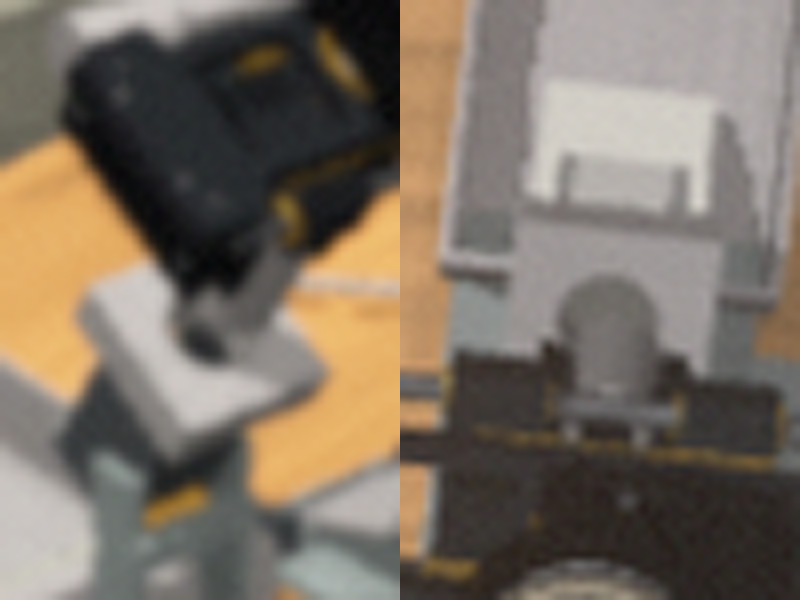

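Emit:
{"api": "play_rows", "payload": {
  "gripper": [1, 1, 1, 1, 1],
  "delta_pos": [
    [0, 0.1, 0.6],
    [0, 0.1, 1.2],
    [0, 0.1, 1.6],
    [0, 0.1, 1.8],
    [0, 0.1, 2]
  ],
  "turn": [
    [0, 0, 0],
    [0, 0, 0],
    [0, 0, 0],
    [0, 0, 0],
    [0, 0, 0]
  ]
}}

```text
time: 7.98
position: [0.5687, -0.0412, 0.1929]
tool_rot: [0.064, 0.964, -0.017, 0.259]
ft_force: [1.5, 4.3, 2.4]
grip_width: 0.027
grip_force: 25.0
```

Emit:
{"api": "play_rows", "payload": {
  "gripper": [1, 1, 1, 1],
  "delta_pos": [
    [0, 0.1, 0],
    [0, 0.1, 0.2],
    [0, 0.1, 0.4],
    [0, 0.1, 0.4]
  ],
  "turn": [
    [0, 0, 0],
    [0, 0, 0],
    [0, 0, 0],
    [0, 0, 0]
  ]
}}

```text
time: 8.48
position: [0.5706, -0.0409, 0.1889]
tool_rot: [0.064, 0.964, -0.017, 0.259]
ft_force: [2.8, 1.1, -1.0]
grip_width: 0.0267
grip_force: 25.0
```

```bash
cat > st.py <<'E'
from h import *
p,R,o=now()
f=np.array(o["ft_force"]);m=np.array(o["moment"]);print(o["time"],"F tool",R.inv().apply(f).round(2),"M tool",R.inv().apply(m).round(3))
e=np.array(p)+R.apply([0,0,.0275])-mouth;print("bottom rel mouth gauge-axes mm: tiltx,y,ax",(1000*tilt(1).inv().apply(e)).round(1))
E
python3 st.py
```

```text
8.475 F tool [-1.76  1.48  2.14] M tool [-0.425 -0.366  0.07 ]
bottom rel mouth gauge-axes mm: tiltx,y,ax [-0.2  0.6  9.2]
```

Emit:
{"api": "play_rows", "payload": {
  "gripper": [1, 1, 1, 1],
  "delta_pos": [
    [0, 0.02, 0.3],
    [0, 0.03, 0.6],
    [0, 0.03, 0.9],
    [0, 0.03, 1]
  ],
  "turn": [
    [0, 0, 0],
    [0, 0, 0],
    [0, 0, 0],
    [0, 0, 0]
  ]
}}

```text
time: 8.98
position: [0.5756, -0.0412, 0.1803]
tool_rot: [0.064, 0.964, -0.017, 0.259]
ft_force: [3.1, 1.8, 4.0]
grip_width: 0.0269
grip_force: 25.0
```

```bash
python3 st.py
```

```text
8.975 F tool [-4.46  2.17 -2.03] M tool [-0.446 -0.553  0.03 ]
bottom rel mouth gauge-axes mm: tiltx,y,ax [-0.3  0.9 19.2]
```

Emit:
{"api": "play_rows", "payload": {
  "gripper": [-0.2, -0.2, -0.2, -0.2, -0.2, -0.2, -0.2, -0.2, -0.2, -0.2],
  "delta_pos": [
    [0, 0, 0],
    [0, 0, 0],
    [0, 0, 0],
    [0, 0, 0],
    [0, 0, -3],
    [0, 0, -7],
    [0, 0, -12],
    [0, 0, -12],
    [0, 0, -12],
    [0, 0, -12]
  ],
  "turn": [
    [0, 0, 0],
    [0, 0, 0],
    [0, 0, 0],
    [0, 0, 0],
    [0, 0, 0],
    [0, 0, 0],
    [0, 0, 0],
    [0, 0, 0],
    [0, 0, 0],
    [0, 0, 0]
  ]
}}

```text
time: 10.22
position: [0.5152, -0.0331, 0.2825]
tool_rot: [0.064, 0.964, -0.016, 0.257]
ft_force: [0.0, 0.8, -0.3]
grip_width: 0.0518
grip_force: 0.0
```

```bash
python3 - <<'E'
from h import *
from rig import robot
from scipy.spatial.transform import Slerp
p,R,o=now(); print(p,o["grip_width"],o["q"])
V=[]
for n in("side","top"):
    I=robot.camera(n)["color"];w=proj(n,mouth).astype(int);x0,y0=w-[30,40]
    V.append(cv2.resize(I[y0:y0+75,x0:x0+50,::-1],(400,600),interpolation=cv2.INTER_CUBIC))
cv2.imwrite("pics/c5.png",np.hstack(V))
ph=gyaw
pad=G-.035*gx-.130*gy
A=pad+[0,0,.30];S=Slerp([0,1],Ro.concatenate([R,down(ph)]))
up=p+[0,0,.06]
# options
for s in(0,np.pi):print((R.inv()*down(gyaw+s)).magnitude())
T=[(up,R)]+[(up+(A-up)*min(1,k/4),Slerp([0,1],Ro.concatenate([R,down(gyaw)]))(k/11)) for k in range(1,12)]
print(A);rows(p,R,T)
E
```

```text
[ 0.51521019 -0.03307353  0.28248088] 0.05182876858582835 [-0.34586347  0.13862625  2.00805687  0.22596825  0.4955871  -1.95594526]
1.6347086628695395
1.6392132882752133
[ 0.5476429  -0.16956585  0.3       ]
[-2.98, 0.01, -5.21] [0.0, 0.0, 0.0]
[-3.54, -3.27, -3.67] [0.037, 0.037, 0.139]
[-4.11, -6.55, -2.13] [0.074, 0.074, 0.278]
[-4.67, -9.82, -0.58] [0.111, 0.111, 0.417]
[-5.23, -13.1, 0.96] [0.148, 0.148, 0.556]
[-5.23, -13.1, 0.96] [0.185, 0.185, 0.695]
[-5.23, -13.1, 0.96] [0.223, 0.222, 0.834]
[-5.23, -13.1, 0.96] [0.26, 0.259, 0.973]
[-5.23, -13.1, 0.96] [0.297, 0.296, 1.113]
[-5.23, -13.1, 0.96] [0.334, 0.333, 1.252]
[-5.23, -13.1, 0.96] [0.371, 0.37, 1.391]
[-5.23, -13.1, 0.96] [0.408, 0.407, 1.53]
```

View pics/c5.png

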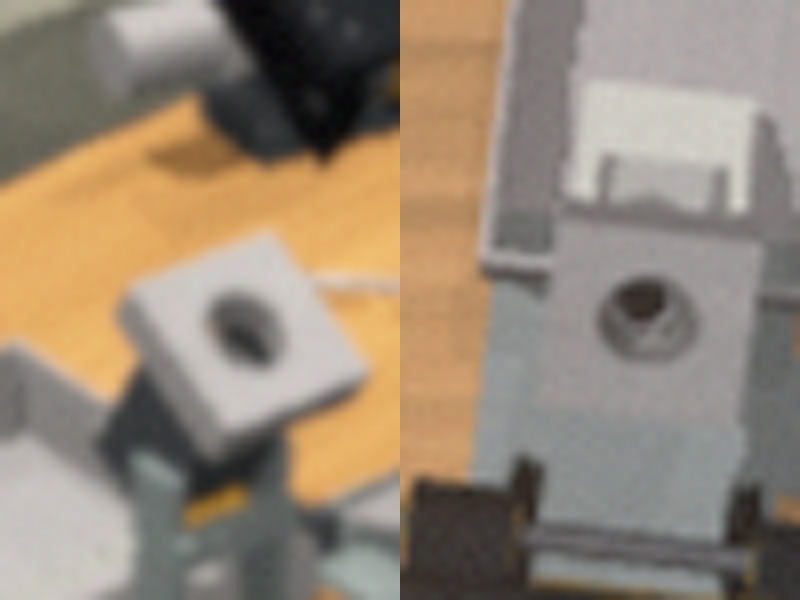

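Emit:
{"api": "play_rows", "payload": {
  "gripper": [-0.2, 1, 1, 1, 1, 1, 1, 1, 1, 1, 1, 1],
  "delta_pos": [
    [-3, 0, -5.2],
    [-3.5, -3.3, -3.7],
    [-4.1, -6.5, -2.1],
    [-4.7, -9.8, -0.6],
    [-5.2, -13.1, 1],
    [-5.2, -13.1, 1],
    [-5.2, -13.1, 1],
    [-5.2, -13.1, 1],
    [-5.2, -13.1, 1],
    [-5.2, -13.1, 1],
    [-5.2, -13.1, 1],
    [-5.2, -13.1, 1]
  ],
  "turn": [
    [0, 0, 0],
    [0.037, 0.037, 0.139],
    [0.074, 0.074, 0.278],
    [0.111, 0.111, 0.417],
    [0.148, 0.148, 0.556],
    [0.185, 0.185, 0.695],
    [0.223, 0.222, 0.834],
    [0.26, 0.259, 0.973],
    [0.297, 0.296, 1.113],
    [0.334, 0.333, 1.252],
    [0.371, 0.37, 1.391],
    [0.408, 0.407, 1.53]
  ]
}}

```text
time: 11.82
position: [0.548, -0.1694, 0.2998]
tool_rot: [0.753, 0.658, 0.0, -0.001]
ft_force: [-0.7, 0.4, -0.4]
grip_width: 0.0003
grip_force: 0.0
```

```bash
cat > pd.py <<'E'
from h import *
p,R,o=now();print(p,o["time"],o["q"],o["ft_force"],o["grip_width"])
pad=G-.038*gx-.130*gy
rows(p,R,[(pad+[0,0,z],down(gyaw)) for z in(.12,.07,.055,.025,.022)])
E
python3 pd.py
```

```text
[ 0.54804523 -0.16941532  0.29978591] 11.825 [-4.95228730e-01  3.77304430e-01  1.46680359e+00  1.31666703e-03
  1.29839039e+00 -3.61361315e-01] [-0.67080318  0.4015764  -0.40225602] 0.0003314311390706506
[-0.05, -0.33, 17.98] [-0.0, -0.002, -0.004]
[-0.06, -0.33, 22.98] [-0.0, -0.002, -0.004]
[-0.06, -0.33, 24.48] [-0.0, -0.002, -0.004]
[-0.06, -0.33, 27.48] [-0.0, -0.002, -0.004]
[-0.06, -0.33, 27.78] [-0.0, -0.002, -0.004]
```

Emit:
{"api": "play_rows", "payload": {
  "gripper": [1, 1, 1, 1, 1, 1, 1, 1, 1, 1, 1, 1],
  "delta_pos": [
    [0, -0.3, 6],
    [0, -0.3, 12],
    [0, -0.3, 18],
    [0, -0.3, 22.5],
    [0, -0.3, 24],
    [0, -0.3, 25],
    [0, -0.3, 26],
    [0, -0.3, 26.7],
    [0, -0.3, 27.2],
    [0, -0.3, 27.2],
    [0, -0.3, 27.2],
    [0, -0.3, 27.2]
  ],
  "turn": [
    [0, 0, 0],
    [0, 0, 0],
    [0, 0, 0],
    [0, 0, 0],
    [0, 0, 0],
    [0, 0, 0],
    [0, 0, 0],
    [0, 0, 0],
    [0, 0, 0],
    [0, 0, 0],
    [0, 0, 0],
    [0, 0, 0]
  ]
}}

```text
time: 13.32
position: [0.5445, -0.1694, 0.0315]
tool_rot: [0.751, 0.66, 0.0, 0.001]
ft_force: [-5.9, 0.5, 9.1]
grip_width: 0.0003
grip_force: 4.1
```

Emit:
{"api": "play_rows", "payload": {
  "gripper": [1, 1, 1, 1, 1, 1],
  "delta_pos": [
    [0, 0, 0.3],
    [0, 0, 0.6],
    [0, 0, 0.9],
    [0, 0, 1.0],
    [0, 0, 1.0],
    [0, 0, 1.0]
  ],
  "turn": [
    [0, 0, 0],
    [0, 0, 0],
    [0, 0, 0],
    [0, 0, 0],
    [0, 0, 0],
    [0, 0, 0]
  ]
}}

```text
time: 14.08
position: [0.5441, -0.1694, 0.0261]
tool_rot: [0.751, 0.66, -0.0, 0.001]
ft_force: [-13.8, 2.4, 39.5]
grip_width: 0.0002
grip_force: 20.0
```

```bash
python3 - <<'E'
from h import *
from rig import robot
c=G+.09*gx+.05*gz
V=[]
for n in("side","top"):
    I=robot.camera(n)["color"];w=proj(n,c).astype(int);x0,y0=w-[40,60]
    V.append(cv2.resize(I[y0:y0+105,x0:x0+70,::-1],(400,600),interpolation=cv2.INTER_CUBIC))
cv2.imwrite("pics/c6.png",np.hstack(V))
E
```

```text
(no output)
```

View pics/c6.png

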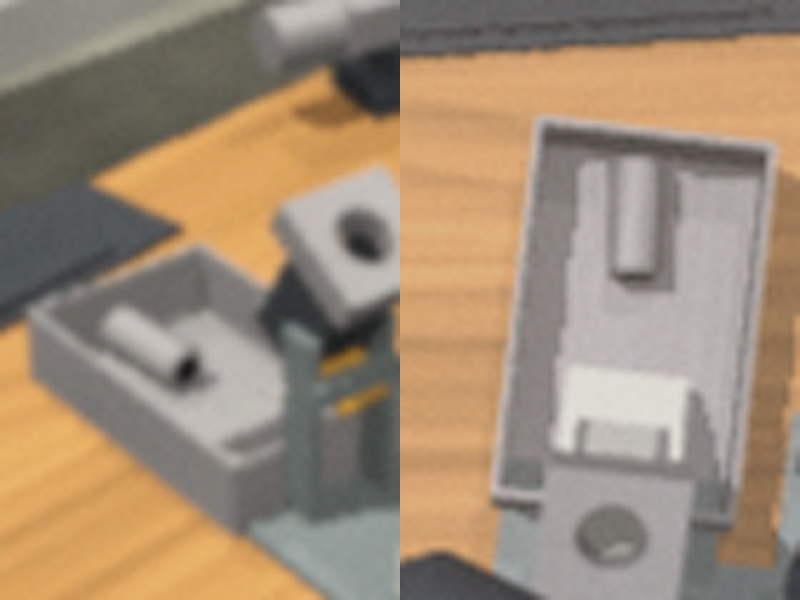

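```bash
python3 - <<'E'
from h import *
p,R,o=now();print(p)
a=np.array([.544,-.169,.30]);b=np.array([.576,.186,.30])
T=[(a+[0,0,z-.3],down(gyaw)) for z in(.05,.09,.15,.21,.27)]+[(a+(b-a)*k/6,down(gyaw+.75*k/6)) for k in range(1,7)]
rows(p,R,T)
E
```

```text
[ 0.54411643 -0.16936878  0.02607401]
[0.03, -0.01, -2.39] [0.001, 0.002, 0.002]
[0.03, -0.01, -6.39] [0.001, 0.002, 0.002]
[0.02, -0.0, -12.39] [0.001, 0.002, 0.002]
[0.01, 0.01, -18.39] [0.001, 0.002, 0.002]
[-0.0, 0.01, -24.39] [0.001, 0.002, 0.002]
[5.93, -0.21, -27.4] [0.001, 0.002, -0.123]
[11.86, -0.44, -27.41] [0.001, 0.002, -0.248]
[17.8, -0.67, -27.42] [0.001, 0.002, -0.373]
[23.74, -0.9, -27.43] [0.001, 0.002, -0.498]
[29.67, -1.13, -27.44] [0.001, 0.002, -0.623]
[35.61, -1.35, -27.45] [0.001, 0.002, -0.748]
```

Emit:
{"api": "play_rows", "payload": {
  "gripper": [1, 1, 1, 1, 1, 1, 1, -1, -1, -1, -1, -1],
  "delta_pos": [
    [0, 0, -1],
    [0, 0, -2.5],
    [0, 0, -4.5],
    [0, 0, -10],
    [0, 0, -16],
    [0, 0, -22],
    [0, 0, -28],
    [5.9, -0.2, -28],
    [11.9, -0.4, -28],
    [17.8, -0.7, -28],
    [23.7, -0.9, -28],
    [29.7, -1.1, -28]
  ],
  "turn": [
    [0, 0, 0],
    [0, 0, 0],
    [0, 0, 0],
    [0, 0, 0],
    [0, 0, 0],
    [0, 0, 0],
    [0, 0, 0],
    [0, 0, -0.125],
    [0, 0, -0.25],
    [0, 0, -0.373],
    [0, 0, -0.5],
    [0, 0, -0.625]
  ]
}}

```text
time: 15.68
position: [0.5733, 0.1286, 0.3011]
tool_rot: [0.511, 0.86, 0.002, 0.004]
ft_force: [1.1, 0.2, 0.6]
grip_width: 0.0424
grip_force: 0.0
```

```bash
python3 - <<'E'
from h import *
p,R,o=now();print(p,o["time"])
b=np.array([.576,.186,0])
rows(p,R,[(b+[0,0,z],down(.62)) for z in(.30,.12,.08,.03)])
E
```

```text
[0.57333855 0.12859351 0.30112495] 15.675
[4.91, 2.98, 0.11] [0.006, 0.005, -0.121]
[4.99, 2.87, 18.11] [0.006, 0.005, -0.121]
[5.01, 2.84, 22.11] [0.006, 0.005, -0.121]
[5.03, 2.81, 27.11] [0.006, 0.005, -0.121]
```

Emit:
{"api": "play_rows", "payload": {
  "gripper": [-1, -1, -1, -1, -1, -1],
  "delta_pos": [
    [5, 2.9, 0],
    [5, 2.9, 4],
    [5, 2.9, 9],
    [5, 2.9, 14],
    [5, 2.9, 16],
    [5, 2.9, 16]
  ],
  "turn": [
    [0, 0, -0.12],
    [0, 0, -0.12],
    [0, 0, -0.12],
    [0, 0, -0.12],
    [0, 0, -0.12],
    [0, 0, -0.12]
  ]
}}

```text
time: 16.42
position: [0.5744, 0.1843, 0.1386]
tool_rot: [0.46, 0.888, -0.0, 0.001]
ft_force: [1.0, -0.5, 0.4]
grip_width: 0.0864
grip_force: 0.0
```

```bash
python3 - <<'E'
from h import *
p,R,o=now();print(p,o["time"],o["grip_width"])
b=np.array([.576,.186,0])
rows(p,R,[(b+[0,0,z],down(.62)) for z in(.08,.03)])
E
```

```text
[0.57441294 0.18432292 0.13856888] 16.425 0.08639633557588201
[0.06, 0.22, 5.86] [0.001, 0.002, -0.005]
[0.07, 0.22, 10.86] [0.001, 0.002, -0.005]
```

Emit:
{"api": "play_rows", "payload": {
  "gripper": [-1, -1, -1, -1, 1, 1, 1, 1, 1, 1, 1],
  "delta_pos": [
    [0.1, 0.2, 5],
    [0.1, 0.2, 9],
    [0.1, 0.2, 10.8],
    [0.1, 0.2, 10.8],
    [0.1, 0.2, 10.8],
    [0.1, 0.2, 10.8],
    [0.1, 0.2, 10.8],
    [0.1, 0.2, 10.8],
    [0.1, 0.2, 10.8],
    [0.1, 0.2, 10.8],
    [0.1, 0.2, 10.8]
  ],
  "turn": [
    [0, 0, 0],
    [0, 0, 0],
    [0, 0, 0],
    [0, 0, 0],
    [0, 0, 0],
    [0, 0, 0],
    [0, 0, 0],
    [0, 0, 0],
    [0, 0, 0],
    [0, 0, 0],
    [0, 0, 0]
  ]
}}

```text
time: 17.8
position: [0.5759, 0.1861, 0.031]
tool_rot: [0.46, 0.888, 0.0, 0.001]
ft_force: [-0.6, -0.7, -0.2]
grip_width: 0.0318
grip_force: 25.0
```

```bash
python3 - <<'E'
from h import *
from scipy.spatial.transform import Slerp
p,R,o=now()
pre=mouth+.0008*gy-ax*.0785; S=Slerp([0,1],Ro.concatenate([down(.62),tilt(1)]))
a=np.array([.576,.186,.31])
T=[(a+(pre-a)*min(1,k/5),S(k/7)) for k in range(1,8)]
print(pre);rows(p,R,[(a,R)]+T)
E
```

```text
[ 0.54055367 -0.03672593  0.24098296]
[-0.08, 0.04, -27.9] [0.0, 0.0, 0.0]
[-3.3, -3.11, -26.52] [-0.03, -0.068, -0.12]
[-6.53, -6.26, -25.14] [-0.061, -0.139, -0.234]
[-9.76, -9.42, -23.75] [-0.092, -0.209, -0.349]
[-12.98, -12.57, -22.37] [-0.123, -0.279, -0.463]
[-16.21, -15.72, -20.99] [-0.154, -0.35, -0.577]
[-16.21, -15.72, -20.99] [-0.185, -0.42, -0.692]
[-16.21, -15.72, -20.99] [-0.216, -0.491, -0.806]
```

Emit:
{"api": "play_rows", "payload": {
  "gripper": [1, 1, 1, 1, 1, 1, 1, 1, 1, 1, 1, 1],
  "delta_pos": [
    [0, 0, -4],
    [0, 0, -10],
    [0, 0, -16],
    [0, 0, -22],
    [0, 0, -27.9],
    [-3.3, -3.1, -27.5],
    [-6.5, -6.3, -27],
    [-9.8, -9.4, -26],
    [-13, -12.6, -24],
    [-16.2, -15.7, -22],
    [-16.2, -15.7, -21],
    [-16.2, -15.7, -21]
  ],
  "turn": [
    [0, 0, 0],
    [0, 0, 0],
    [0, 0, 0],
    [0, 0, 0],
    [0, 0, 0],
    [-0.03, -0.068, -0.12],
    [-0.06, -0.139, -0.234],
    [-0.092, -0.209, -0.349],
    [-0.123, -0.279, -0.463],
    [-0.154, -0.35, -0.577],
    [-0.185, -0.42, -0.692],
    [-0.216, -0.491, -0.806]
  ]
}}

```text
time: 19.3
position: [0.5384, -0.0362, 0.239]
tool_rot: [0.067, 0.965, -0.015, 0.254]
ft_force: [-0.5, 1.0, -2.3]
grip_width: 0.0319
grip_force: 25.0
```

Emit:
{"api": "play_rows", "payload": {
  "gripper": [1, 1, 1],
  "delta_pos": [
    [0, 0, 0],
    [0, 0, 0],
    [0, 0, 0]
  ],
  "turn": [
    [0, 0, 0],
    [0, 0, 0],
    [0, 0, 0]
  ]
}}

```text
time: 19.68
position: [0.5417, -0.0359, 0.2416]
tool_rot: [0.068, 0.964, -0.016, 0.256]
ft_force: [0.6, -0.0, -3.2]
grip_width: 0.0318
grip_force: 25.0
```

```bash
python3 st.py; python3 - <<'E'
from h import *
p,R,o=now();print(p)
rows(p,R,[(mouth+.0008*gy-ax*(.028-d),tilt(1)) for d in(-.02,0,.005)])
E
```

```text
19.675 F tool [1.02 0.03 3.05] M tool [-0.101  0.324  0.023]
bottom rel mouth gauge-axes mm: tiltx,y,ax [ -1.1   1.7 -51. ]
[ 0.54172428 -0.03594626  0.24161518]
[0.11, -0.09, 3.05] [-0.001, -0.005, -0.01]
[0.1, -0.09, 5.05] [-0.001, -0.005, -0.01]
[0.1, -0.09, 5.55] [-0.001, -0.005, -0.01]
```

Gentle trial: advance to the mouth in small steps.

Emit:
{"api": "play_rows", "payload": {
  "gripper": [1, 1, 1, 1, 1, 1, 1],
  "delta_pos": [
    [0.1, -0.1, 2],
    [0.1, -0.1, 4],
    [0.1, -0.1, 4.6],
    [0.1, -0.1, 5],
    [0.1, -0.1, 5.2],
    [0.1, -0.1, 5.4],
    [0.1, -0.1, 5.4]
  ],
  "turn": [
    [0, -0.005, -0.01],
    [0, -0.005, -0.01],
    [0, -0.005, -0.01],
    [0, -0.005, -0.01],
    [0, -0.005, -0.01],
    [0, -0.005, -0.01],
    [0, -0.005, -0.01]
  ]
}}

```text
time: 20.55
position: [0.5665, -0.0399, 0.1963]
tool_rot: [0.063, 0.963, -0.017, 0.26]
ft_force: [-8.4, 3.6, 12.8]
grip_width: 0.0316
grip_force: 25.0
```

```bash
python3 st.py
```

```text
20.55 F tool [  1.16   2.5  -15.46] M tool [-0.349  0.455  0.065]
bottom rel mouth gauge-axes mm: tiltx,y,ax [-0.4  1.   0.7]
```

```bash
python3 - <<'E'
from h import *
from scipy.spatial.transform import Slerp
p,R,o=now()
D=down(gyaw+np.pi/2);S=Slerp([0,1],Ro.concatenate([R,D]))
a=p-ax*.10+[0,0,.02];b=np.array([.482,-.351,.20])
m=np.array([.49,-.30,.30])
T=[(p-ax*.05,R),(a,R)]+[(a+(m-a)*k/5,S(min(1,k/5))) for k in range(1,6)]+[((m+b)/2,D),(b,D)]
rows(p,R,T)
E
```

```text
[-0.02, -0.0, -5.0] [0.0, 0.0, 0.0]
[-1.04, -0.01, -11.73] [0.0, 0.0, 0.0]
[-1.15, -5.36, -11.6] [-0.0, 0.105, 0.0]
[-1.25, -10.72, -11.46] [-0.0, 0.211, 0.0]
[-1.36, -16.08, -11.33] [-0.0, 0.316, 0.0]
[-1.47, -21.43, -11.2] [-0.0, 0.422, 0.0]
[-1.57, -26.79, -11.07] [-0.001, 0.527, 0.0]
[1.0, -29.37, -6.78] [-0.001, 0.527, 0.0]
[3.57, -31.95, -2.49] [-0.001, 0.527, 0.0]
```

Emit:
{"api": "play_rows", "payload": {
  "gripper": [1, 1, 1, 1, 1, 1, 1, 1, 1, 1, 1, 1],
  "delta_pos": [
    [0, 0, -2],
    [0, 0, -6],
    [-1, 0, -11.7],
    [-1.1, -5.4, -11.6],
    [-1.3, -10.7, -11.5],
    [-1.4, -16.1, -11.3],
    [-1.5, -21.4, -11.2],
    [-1.6, -26.8, -11.1],
    [1, -29.4, -6.8],
    [3.6, -32, -2.5],
    [3.6, -32, -2.5],
    [3.6, -32, -2.5]
  ],
  "turn": [
    [0, 0, 0],
    [0, 0, 0],
    [0, 0, 0],
    [0, 0.105, 0],
    [0, 0.211, 0],
    [0, 0.316, 0],
    [0, 0.422, 0],
    [0, 0.527, 0],
    [0, 0.527, 0],
    [0, 0.527, 0],
    [0, 0.527, 0],
    [0, 0.527, 0]
  ]
}}

```text
time: 22.05
position: [0.4821, -0.3522, 0.1987]
tool_rot: [0.065, 0.998, -0.001, -0.001]
ft_force: [0.1, 0.3, -2.7]
grip_width: 0.0317
grip_force: 25.0
```

```bash
python3 - <<'E'
from h import *
p,R,o=now();print(p,o["time"],o["grip_width"])
rows(p,R,[([.482,-.351,z],down(gyaw+np.pi/2)) for z in(.08,.035)])
E
```

```text
[ 0.48205705 -0.35215699  0.19868166] 22.05 0.031737152142116996
[-0.0, 0.13, 11.87] [-0.001, -0.002, -0.001]
[-0.01, 0.14, 16.37] [-0.001, -0.002, -0.001]
```

Emit:
{"api": "play_rows", "payload": {
  "gripper": [1, 1, 1, 1, 1, 1, 1],
  "delta_pos": [
    [0, 0.1, 5],
    [0, 0.1, 10],
    [0, 0.1, 14],
    [0, 0.1, 15.5],
    [0, 0.1, 16],
    [0, 0.1, 16.4],
    [0, 0.1, 16.4]
  ],
  "turn": [
    [0, 0, 0],
    [0, 0, 0],
    [0, 0, 0],
    [0, 0, 0],
    [0, 0, 0],
    [0, 0, 0],
    [0, 0, 0]
  ]
}}

```text
time: 22.92
position: [0.4816, -0.3517, 0.0347]
tool_rot: [0.065, 0.998, -0.001, -0.001]
ft_force: [0.8, -0.3, -2.4]
grip_width: 0.0316
grip_force: 25.0
```

Emit:
{"api": "play_rows", "payload": {
  "gripper": [1, 1, 1, 1],
  "delta_pos": [
    [0, 0, 0.1],
    [0, 0, 0.2],
    [0, 0, 0.3],
    [0, 0, 0.3]
  ],
  "turn": [
    [0, 0, 0],
    [0, 0, 0],
    [0, 0, 0],
    [0, 0, 0]
  ]
}}

```text
time: 23.42
position: [0.481, -0.3514, 0.0319]
tool_rot: [0.065, 0.998, -0.0, -0.002]
ft_force: [-1.6, 0.8, 6.4]
grip_width: 0.0317
grip_force: 25.0
```

Contact with the tray floor; release and retreat.

Emit:
{"api": "play_rows", "payload": {
  "gripper": [0, 0, 0, 0, 0, 0, 0, 0, 0, 0, 0, 0],
  "delta_pos": [
    [0, 0, -0.1],
    [0, 0, -0.1],
    [0, 0, -0.1],
    [0, 0, -0.1],
    [0, 0, -0.1],
    [0, 0, -3],
    [0, 0, -7],
    [0, 0, -12],
    [0, 0, -18],
    [0, 0, -23],
    [0, 0, -23],
    [0, 0, -23]
  ],
  "turn": [
    [0, 0, 0],
    [0, 0, 0],
    [0, 0, 0],
    [0, 0, 0],
    [0, 0, 0],
    [0, 0, 0],
    [0, 0, 0],
    [0, 0, 0],
    [0, 0, 0],
    [0, 0, 0],
    [0, 0, 0],
    [0, 0, 0]
  ]
}}

```text
time: 24.92
position: [0.4812, -0.3504, 0.2598]
tool_rot: [0.065, 0.998, 0.0, -0.002]
ft_force: [-0.1, -1.0, -0.3]
grip_width: 0.0435
grip_force: 0.0
```

Emit:
{"api": "play_rows", "payload": {
  "gripper": [0, 0, 0, 0, 0, 0, 0, 0],
  "delta_pos": [
    [0, -5, 0],
    [0, -10, 0],
    [0, -15, 0],
    [0, -15, 0],
    [0, -15, 0],
    [0, -15, 0],
    [0, -15, 0],
    [0, -15, 0]
  ],
  "turn": [
    [0, 0, 0],
    [0, 0, 0],
    [0, 0, 0],
    [0, 0, 0],
    [0, 0, 0],
    [0, 0, 0],
    [0, 0, 0],
    [0, 0, 0]
  ]
}}

```text
time: 25.92
position: [0.4626, -0.499, 0.2608]
tool_rot: [0.065, 0.998, -0.0, -0.002]
ft_force: [0.3, -0.1, -0.5]
grip_width: 0.0435
grip_force: 0.0
```

```bash
python3 - <<'E'
from rig import robot
import cv2
I=robot.camera("top")["color"];cv2.imwrite("pics/end.png",cv2.resize(I[90:270,100:420,::-1],(800,450),interpolation=cv2.INTER_CUBIC))
E
```

```text
(no output)
```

View pics/end.png

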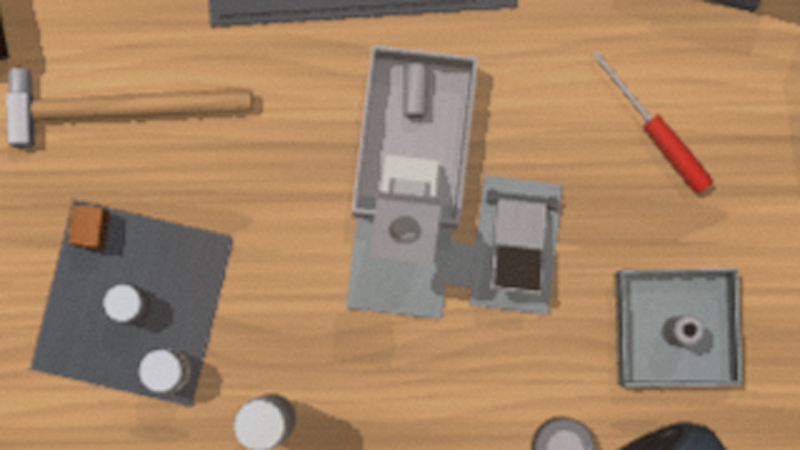

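The final picture shows one bush lying in the catch tray (415, 90) and the other standing in the reject tray (688, 330). The pedal is back up (518, 268) and the other objects are where they were.

```bash
python3 -c "
from rig import robot
print(robot.hand_in())"
```

```text
the job is handed in; nothing more can be done
None
```

The job is handed in at about 26 s: the bush that fits is in the catch tray, the oversize one, tried lightly in the bore (about 15 N), stands in the reject tray, the pedal is back up, and nothing else was moved.

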